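Tap home the locking key of a knock-down desk shelf

ROBOT

A 6-joint arm with a two-finger parallel gripper is mounted at the origin on a cart in front of the work surface, level with it; the furniture and walls round the work are solid. World frame = base frame: x ahead of the robot, y to its left, z up, the work surface at z = 0. Lengths are in mm, angles in degrees, forces in N, time in s.
With the tool pointing down it reaches from about 275 to 1000 mm from the base axis. Payload 8.4 kg.
Tool frame: the origin (TCP) lies at the very end of the fingers, on their centre line; the grasp point (between the pads) lies 19 mm behind it; z points along the fingers, y is the line along which they close (so a half turn about z gives the same grasp; the last joint's range is limited). The gripper opens to 85 mm and grips with 20 to 120 N. Pads are 22 mm wide; open, the fingers measure 114 mm over their backs; the gripper's body (76 mm by 85 mm) begins 54 mm behind the grasp point. The pads swing forward as they close: fully open they stand 13 mm farther back than shut.
Start: joints at [-69.007, 20.225, 93.587, -0, 66.188, -0.138], TCP at [225.309, -582.978, 231.281] pointing down, gripper open.
Joint ranges: [-150.9, 150.9], [-52.94, 120.26], [3.33, 152.33], [-74.26, 254.26], [0, 154.13], [-172.89, 172.89]. Speed limits (degrees/s): [127.2, 127.2, 159.86, 180, 180, 180].

INTERFACE

Orientations are given as [roll, pitch, yaw] about the fixed x, y, z axes, in that order (R = Rz(yaw) Ry(pitch) Rx(roll)).
In Python, from bench import robot gives the robot as it stands.
- The arm moves only by the tool drive_tool, never from a script. Its argument "moves" is a list of rows, each an object with "linear": the shift along the world's x, y, z scaled (see below), a list of three; "rotation": the turn, a rotation vector about the world's x, y, z scaled (see below), a list of three. A call has 1 to 5 rows; each row shifts and turns the commanded pose from where the row before left it; what a row does not reach is not made up. The controller multiplies each number of a shift by 0.1 m and each number of a turn by 30 degrees. A row lasts 1/8 s, in which the tool goes at most 62.5 mm and 10.7 degrees, less where a joint would pass 70% of its speed; a pose out of reach is approached as far as the arm can. A call with a number of a shift or a turn outside -1 to 1 is refused whole. A call with a gripper value outside its range is refused whole. "claw" is the closure, from 0 (fully open) to 1 (shut), set as the call begins (left out, the last holds). The fingers move at their own pace and stop on an object; "newtons" is the grip in N (left out, the last holds). Time passes only in rows, so rows that do not move let the fingers close. It gives the time, the measured TCP pose, the force, the opening and the grip force at its end, in the units of the state.
- robot.get_state(): the state, without advancing time (a new reading comes with each control period).
- robot.get_image(name): name is "scene" or "side" or "wrist"; returns the picture (400x640x3 uint8, red, green, blue); there is no depth.
- robot.get_calibration(name): a dict with "intrinsics" (3x3 intrinsics, pixels), "world_from_camera" (4x4, takes a point from camera to world coordinates); the wrist camera has in their place "tool_from_camera" (4x4, takes a point from camera to tool coordinates, whose origin is the TCP and whose axes are the flange's). Camera axes: x right, y down, z forward; pixel columns grow to the right and rows downward; lengths in mm; the calibration is good to about 2 mm. A picture is of the moment at which its call begins: read the wrist's pose just before it. get_calibration takes no time and is no camera call.
- robot.hand_in(): hands the job in; it is judged then, once.
The state is a dict: "time_s": time; "joint_positions": joint angles; "qd": joint speeds; "effort": joint torques, N m; "ee_pos": TCP position; "ee_rot": TCP orientation; "wrist_force": force on the tool from outside, world axes, zero at the start; "ft_torque": the same for the moment, N m; "grip_width": finger opening in mm; "gripper_force": force on a finger pad.
Only numpy, scipy, OpenCV 4.12 (cv2) and the standard library are available. Lean on these libraries where they do the work, as an engineer would, in place of code of your own. Each camera call takes 0.05 s, during which the arm holds its last target. There are 200 camera calls.

TASK

The right-hand end panel of the little wooden desk shelf is still a gap away from the rest, because its dark wedge-shaped key has only been pushed in loosely by hand. Pick up the small hammer and tap the key in by its thick end, with several light taps and drawing the hammer back clear of the key between them, until the panel is pulled right up and the key stops advancing and sits tight; do not hit or press so hard that the key splits, and do not touch the key with your fingers. Then lay the hammer gently down flat on the desk, leaving everything else where it is.

Things in the scene. Friction and masses are not known exactly. Their poses are not given: they have to be found in the camera images.
- shelf: The fixed part of the knock-down desk shelf: dark cross beam, light top board (its top 110 mm up) and left end panel; about 275 mm wide and 125 mm deep, it stands fast on rubber feet. Origin: on the desk, midway between the two panels, under the beam. x points to its back (the way the key is driven), y to its left end, z up.
- panel: Right-hand end panel, light wood, 125 mm deep, 116 mm high, 22 mm thick; it slides along the shelf's y with a stiff fit (about 4 N) up to a hard stop at the shoulder. Origin: on the desk, on its inner face, at the middle of the beam. Two small rails on its outer face carry the key either side of the tenon; panel and rails begin 50 mm in front (-x) of the beam's middle.
- slot (a point): Middle of the slot in the dark tenon, which sticks out 44 mm through the right panel and is 40 mm wide along x. The slot is 25 mm high, its floor 58 mm above the desk; the key runs through it along the shelf's x, between the panel's outer face and the slot's slanted outer end (both fit the key's taper).
- shoulder (a point): Point on the shelf's right shoulder (the end of the top board).
- panel_edge (a point): Point on the inner face of the right panel, level with point shoulder: the two coincide when the panel is pulled right up, their distance is the gap (1 to 2 mm at the start).
- key: Loose wedge-shaped key of dark wood, 132 mm long, 24 mm high, 27 mm thick at the butt, 14 mm at the tip (1 in 10), 50 g, lying level in the slot. Origin: mid-length, on its underside, on the straight face that bears on the panel. x runs from the thick butt to the thin tip (the way it is driven), y toward the panel, z up. A blow or push over 30 N splits it.
- key_tip (a point): Middle of the key's thin end. The key slides under 4 to 8 N while it draws the panel. It has 20 to 60 mm to go; where it seats differs by up to 30 mm between shelves and must be felt: with the panel up, it goes stiff within 1 to 3 mm. Taps at 30 to 50 mm/s that reach 12 to 18 N seat it; it is tight when two in a row move it under 1 mm each, and stays in by friction.
- key_butt (a point): Centre of the key's flat butt (25 mm wide, 24 mm high), the face to tap: 70 mm above the desk.
- hammer: Small soft-faced hammer, 0.3 kg, lying on its side. Head: round bar 32 mm thick, 72 mm long, its axis along the hammer's y, 16 mm above the origin; handle toward -x, 20 mm wide (y), 24 mm high (z), ending 190 mm from the head's middle, the last 26 mm a pommel 24 mm wide. Origin: under the middle of the head, at desk height as it lies.
- face_red (a point): Centre of the hammer's red striking face (36 mm to +y of the head's middle).
- face_black (a point): Centre of the hammer's black striking face (36 mm to -y of the head's middle).
- hammer_handle (a point): Point on the axis of the handle, 65 mm from the middle of the head: a good place to hold it.
- notebook: Pale small notebook, 180 x 126 x 14 mm, lying on the shelf. Origin: centre of its underside.
- clip: Black binder clip on the desk, 42 mm high. Origin: its underside.
- pencil: Yellow pencil, 192 mm long, lying on the desk. Origin: its underside.
- pad: Pink pad of sticky notes, 76 x 76 x 12 mm. Origin: its underside.

How it is judged:
By the outcome, as a careful person would: the job done as asked, in the order asked, and still so for the second after the job is handed in, with the robot touching nothing.
It also fails if it takes over 58 s, if anything falls off the work surface, if the arm or the gripper's body presses on something with over 40 N, if the wrist force passes 120 N, or if a joint passes its speed limit or range.

## Working session

There is one attempt and no reset: what is moved stays moved. The work goes in short steps, Python scripts to look and compute and a tool call to move; the robot and the scene stay as the last step left them, time stands still between calls to the robot, and variables do not carry over. Pictures are saved under pics/ and viewed, at most 10 in all, crops included, and the job is handed in when it is done.

Besides the shell and the picture viewer there is one more tool, called after "Request:" as name(argument=value, ...) on one line, values as JSON. drive_tool: Moves the arm, as the interface text tells. Shifts and turns lie within -1 to 1; 1 stands for 0.1 m of shift or 30 degrees of turn. Its arguments: {"type":"object","properties":{"moves":{"type":"array"},"claw":{"type":"number"},"newtons":{"type":"number"}},"required":["moves"]}

```bash
mkdir -p pics
python3 - <<'E'
from bench import robot
import cv2,numpy as np
np.set_printoptions(precision=3,suppress=True)
s=robot.get_state();print(s)
for n in ("scene","side","wrist"):
    c=robot.get_calibration(n);print(n,c)
    cv2.imwrite(f"pics/{n}0.png",robot.get_image(n)[:,:,::-1])
E
ls
```

```text
{'time_s': 0.0, 'joint_positions': array([-69.007,  20.263,  93.63 ,  -0.002,  66.188,  -0.136]), 'qd': array([ 0.025, -0.031,  0.061, -0.109, -0.072, -0.003]), 'effort': array([  0.001, -60.525, -34.207,   0.   ,   0.009,  -0.   ]), 'ee_pos': array([ 225.128, -582.521,  230.547]), 'ee_rot': array([-179.919,    0.001,   21.131]), 'wrist_force': array([ 0.15 ,  0.872, -0.126]), 'ft_torque': array([ 0.062, -0.028, -0.011]), 'gripper_force': 0.0, 'grip_width': 85.55563986732153}
scene {'intrinsics': array([[368.101,   0.   , 320.86 ],
       [  0.   , 368.101, 193.819],
       [  0.   ,   0.   ,   1.   ]]), 'world_from_camera': array([[   0.88 ,   -0.365,    0.305,  280.584],
       [  -0.476,   -0.672,    0.567, -529.298],
       [  -0.002,   -0.644,   -0.765,  757.034],
       [   0.   ,    0.   ,    0.   ,    1.   ]])}
side {'intrinsics': array([[410.024,   0.   , 315.996],
       [  0.   , 410.024, 205.352],
       [  0.   ,   0.   ,   1.   ]]), 'world_from_camera': array([[ -0.877,  -0.264,   0.402, 211.548],
       [ -0.48 ,   0.451,  -0.752, 635.62 ],
       [  0.017,  -0.853,  -0.522, 545.11 ],
       [  0.   ,   0.   ,   0.   ,   1.   ]])}
wrist {'intrinsics': array([[342.937,   0.   , 315.238],
       [  0.   , 342.937, 201.115],
       [  0.   ,   0.   ,   1.   ]]), 'tool_from_camera': array([[   0.001,   -0.956,   -0.294,   74.796],
       [   1.   ,    0.001,    0.   ,   -0.348],
       [   0.   ,   -0.294,    0.956, -142.161],
       [   0.   ,    0.   ,    0.   ,    1.   ]])}
pics
```

View pics/scene0.png

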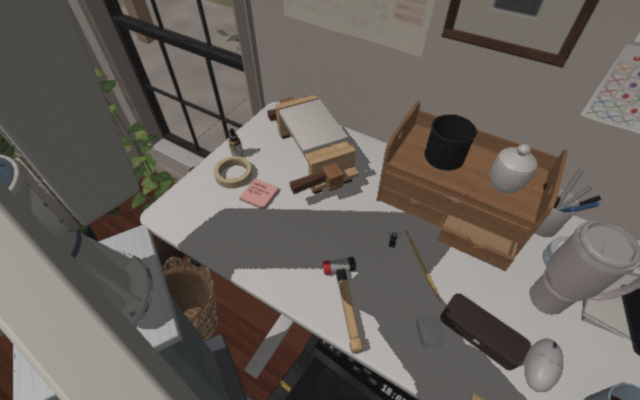

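View pics/side0.png

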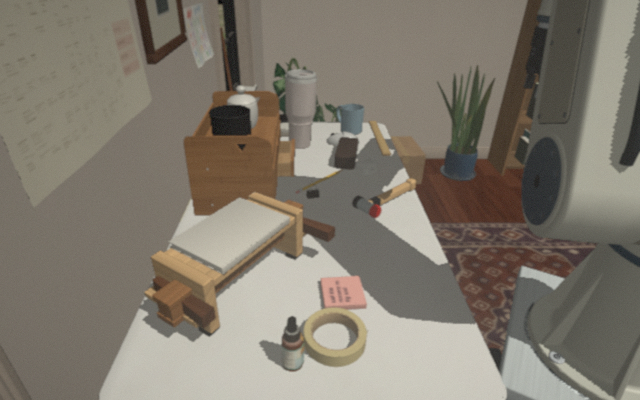

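The scene view shows the hammer head at about (340,266), red face left, handle down to (357,346). The key butt is near (295,187) and the panel at (330,165). Next, a closer crop plus first rays.

```bash
cat > h.py <<'E'
import numpy as np,cv2
from bench import robot
np.set_printoptions(precision=1,suppress=True)
def ray(n,u,v,pose=None):
    c=robot.get_calibration(n);K=c["intrinsics"]
    if n=="wrist":
        from scipy.spatial.transform import Rotation as R
        T=np.eye(4);T[:3,:3]=R.from_euler("xyz",pose[1],degrees=True).as_matrix();T[:3,3]=pose[0];T=T@c["tool_from_camera"]
    else:T=c["world_from_camera"]
    return T[:3,3],T[:3,:3]@np.linalg.solve(K,[u,v,1.])
def onz(n,u,v,z,pose=None):
    o,d=ray(n,u,v,pose);return o+d*(z-o[2])/d[2]
def proj(n,p):
    c=robot.get_calibration(n);q=np.linalg.inv(c["world_from_camera"])@np.r_[p,1];q=c["intrinsics"]@q[:3];return q[:2]/q[2]
def two(a,b):
    A=[];B=[]
    for n,u,v in(a,b):
        o,d=ray(n,u,v);d=d/np.linalg.norm(d);P=np.eye(3)-np.outer(d,d);A.append(P);B.append(P@o)
    return np.linalg.lstsq(np.vstack(A),np.hstack(B),rcond=None)[0]
E
python3 - <<'E'
from h import *
for nm,u,v,z in[("red",327,267,16),("black",354,264,16),("pommel",357,346,12),("butt",294,187,70),("clip",393,240,20),("pad",259,193,12)]:print(nm,onz("scene",u,v,z))
a=cv2.imread("pics/scene0.png");b=cv2.imread("pics/side0.png")
x=cv2.resize(a[80:220,250:390],(560,560),interpolation=2);cv2.imwrite("pics/c1.png",x)
x=cv2.resize(b[180:330,140:440],(800,400),interpolation=2);
cv2.imwrite("pics/c2.png",x)
x=cv2.resize(a[245:360,300:400],(500,575),interpolation=2);cv2.imwrite("pics/c3.png",x)
E
```

```text
red [ 485.9 -176.3   16. ]
black [ 543.4 -198.8   16. ]
pommel [ 454.5 -354.2   12. ]
butt [506.8  31.1  70. ]
clip [ 656.8 -190.1   20. ]
pad [435.1 103.7  12. ]
```

View pics/c1.png

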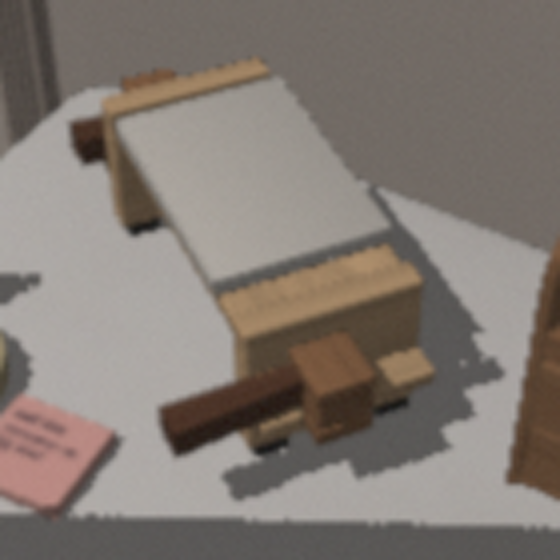

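View pics/c3.png

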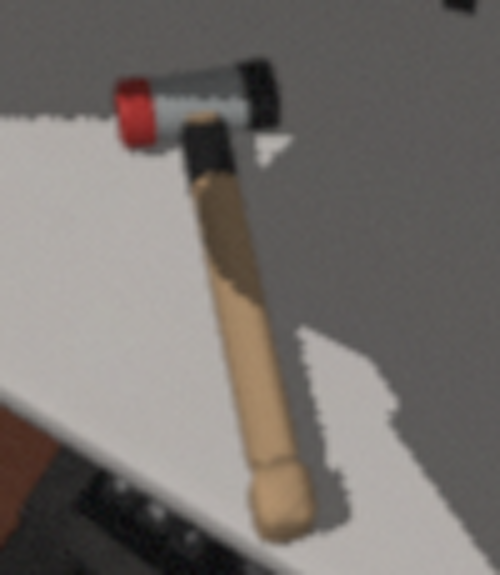

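Run:
```python
from h import *
def c(u,v):return 250+u/4,80+v/4
P={}
for nm,u,v,z in[("outF",240,332,116),("outB",420,287,116),("inF",222,297,116),("inB",395,247,116),("keyTL",162,408,82),("keyTR",300,368,82),("keyBL",177,452,58)]:
    P[nm]=onz("scene",*c(u,v),z);print(nm,P[nm])
d=P["outB"]-P["outF"];print(np.linalg.norm(d),np.degrees(np.arctan2(d[1],d[0])))
d=P["inB"]-P["inF"];print(np.linalg.norm(d),np.degrees(np.arctan2(d[1],d[0])))
d=P["keyTR"]-P["keyTL"];print("key",np.degrees(np.arctan2(d[1],d[0])))
# hammer
def k(u,v):return 300+u/5,245+v/5
for nm,u,v,z in[("red",122,112,16),("blk",274,94,16),("redTopL",136,115,16),("h1",212,190,12),("pom",282,505,12),("h65",243,320,18)]:
    P[nm]=onz("scene",*k(u,v),z);print(nm,P[nm])
d=P["red"]-P["blk"];print(np.linalg.norm(d),np.degrees(np.arctan2(d[1],d[0])))
d=P["h1"]-P["pom"];print(np.degrees(np.arctan2(d[1],d[0])))
# side view dark butt
b=cv2.imread("pics/side0.png");x=cv2.resize(b[190:250,280:400],(800,400),interpolation=2);cv2.imwrite("pics/c4.png",x)
```

```text
outF [560.   45.3 116. ]
outB [677.9  26.6 116. ]
inF [564.2  78.1 116. ]
inB [683.4  66.1 116. ]
keyTL [502.3  40.2  82. ]
keyTR [593.4  29.3  82. ]
keyBL [502.7  22.8  58. ]
119.34180054356868 -9.017145283464203
119.77731201826218 -5.723016442662599
key -6.814636681556578
red [ 480.2 -174.4   16. ]
blk [ 545.2 -199.2   16. ]
redTopL [ 485.  -178.7   16. ]
h1 [ 497.6 -224.9   12. ]
pom [ 453.4 -353.7   12. ]
h65 [ 477.3 -284.    18. ]
69.59660750510677 159.06999272866497
71.06056655123507
```

View pics/c4.png

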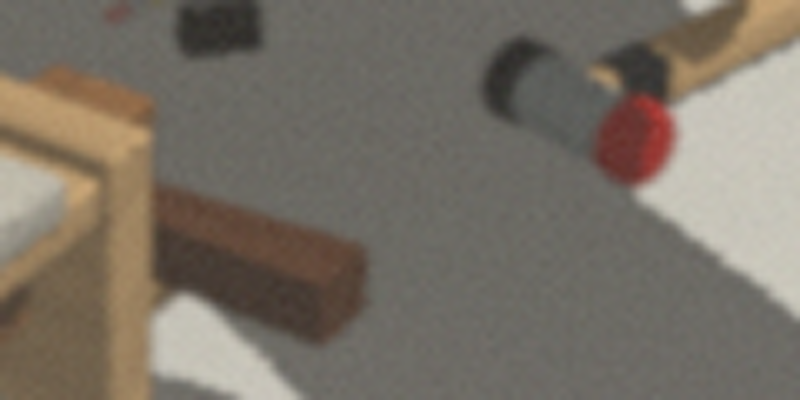

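The side crop shows the butt face centred near (343,292) in crop pixels, which is (331,234) full frame. It also shows the red face toward the side camera.

The hammer lies at yaw ≈70°, so the black face points −20° and needs about a +12° turn to face along the key. Next I move above the handle.

Request:
drive_tool(moves=[{"linear": [0.33, 0.42, 0], "rotation": [0, 0, 0.2]}, {"linear": [0.33, 0.42, 0], "rotation": [0, 0, 0.2]}, {"linear": [0.33, 0.42, 0], "rotation": [0, 0, 0.2]}, {"linear": [0.33, 0.42, 0], "rotation": [0, 0, 0.2]}], claw=0)

```text
time_s: 0.65
ee_pos: [358.0, -413.5, 231.2]
ee_rot: [-180.0, -0.0, 45.3]
wrist_force: [0.3, 0.0, 0.3]
grip_width: 85.4
gripper_force: 0.0
```

Request:
drive_tool(moves=[{"linear": [0.33, 0.42, 0], "rotation": [0, 0, 0.2]}, {"linear": [0.33, 0.42, 0], "rotation": [0, 0, 0.2]}, {"linear": [0.33, 0.42, 0], "rotation": [0, 0, 0.2]}, {"linear": [0.33, 0.42, 0], "rotation": [0, 0, 0.2]}, {"linear": [0, 0, 0], "rotation": [0, 0, 0]}])

```text
time_s: 1.27
ee_pos: [491.1, -244.3, 231.1]
ee_rot: [180.0, -0.0, 69.4]
wrist_force: [0.0, -1.2, -0.6]
grip_width: 85.5
gripper_force: 0.0
```

Run:
```python
from h import *
print("butt",onz("side",331.4,233.8,70),onz("scene",293,187,70),two(("side",331.4,233.8),("scene",293,187)))
s=robot.get_state();p=(s["ee_pos"],s["ee_rot"]);print(p,s["joint_positions"],s["wrist_force"])
im=robot.get_image("wrist")[:,:,::-1];cv2.imwrite("pics/w1.png",im)
h=cv2.cvtColor(im,cv2.COLOR_BGR2HSV)
m=cv2.inRange(h,(0,150,60),(8,255,255))|cv2.inRange(h,(172,150,60),(180,255,255))
n,l,st,ce=cv2.connectedComponentsWithStats(m)
for i in range(1,n):
    if st[i,4]>100:print("red",st[i],ce[i],onz("wrist",*ce[i],16,p))
m=cv2.inRange(h,(8,70,90),(25,200,255));n,l,st,ce=cv2.connectedComponentsWithStats(m)
for i in range(1,n):
    if st[i,4]>300:
        ys,xs=np.where(l==i);r=cv2.minAreaRect(np.c_[xs,ys].astype(np.float32));print("wood",st[i],[onz("wrist",*q,20,p) for q in cv2.boxPoints(r)])
```

```text
butt [498.6  30.4  70. ] [504.6  32.3  70. ] [501.3  30.4  70.8]
(array([ 491.1, -244.3,  231.1]), array([180. ,  -0. ,  69.4])) [-26.6  13.4 103.    0.   63.5  -6.1] [ 0.  -1.2 -0.6]
red [277  95  17  32 446] [284.9 110.7] [ 483.4 -176.3   16. ]
red [106 172  16  19 113] [113.6 180.9] [ 284.4 -179.5   16. ]
red [  89  218  133  110 3725] [142.8 269.6] [ 262. -284.   16.]
red [273 268  27  17 146] [285.9 274.2] [ 415.4 -347.8   16. ]
red [300 277  17  23 121] [306.7 288.8] [ 431.2 -374.3   16. ]
red [303 303  19  17 114] [311.1 311.6] [ 424.9 -405.4   16. ]
red [ 305  302   52   70 1057] [333.2 338. ] [ 437.2 -450.7   16. ]
red [232 343  25  13 148] [246.2 350.5] [ 328.4 -429.9   16. ]
wood [ 599   21   41   91 1989] [array([ 787. , -203.9,   20. ]), array([ 821.7, -216.9,   20. ]), array([ 814.3, -300.4,   20. ]), array([ 776.9, -286.5,   20. ])]
wood [ 306  153   22  136 2329] [array([ 484.4, -222. ,   20. ]), array([ 504.9, -228.9,   20. ]), array([ 455.5, -379.6,   20. ]), array([ 432.3, -371.9,   20. ])]
wood [  20  157  190  177 3889] [array([ 110. , -186.4,   20. ]), array([ 344.3, -145.6,   20. ]), array([ 358.9, -266.7,   20. ]), array([ 102.5, -325.2,   20. ])]
wood [   0  160  100  154 1021] [array([  71.8, -265.3,   20. ]), array([ 278.5, -145.9,   20. ]), array([ 285.4, -156.4,   20. ]), array([  78.4, -278.2,   20. ])]
wood [ 216  294   82   74 1240] [array([ 320.8, -351. ,   20. ]), array([ 372.6, -321.5,   20. ]), array([ 424.5, -438.2,   20. ]), array([ 371., -474.,   20.])]
wood [ 206  317   64   49 1287] [array([ 302.5, -367.9,   20. ]), array([ 373.6, -388.8,   20. ]), array([ 349.9, -454.6,   20. ]), array([ 275.1, -432.9,   20. ])]
```

View pics/w1.png

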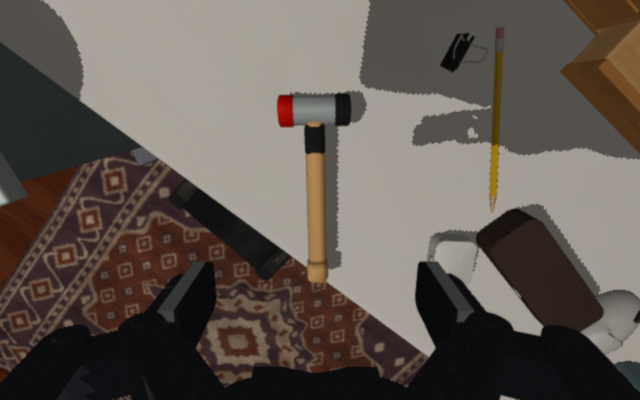

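The wrist view shows the hammer head at x 277–351, y 110, and the handle down to (317,280), with free space either side of it. The handle point is about (488.5,−247), yaw 71°. I descend and grip.

Request:
drive_tool(moves=[{"linear": [-0.025, -0.027, -0.55], "rotation": [0, 0, 0.05]}, {"linear": [0, 0, -0.55], "rotation": [0, 0, 0]}, {"linear": [0, 0, -0.55], "rotation": [0, 0, 0]}, {"linear": [0, 0, -0.45], "rotation": [0, 0, 0]}, {"linear": [0, 0, -0.19], "rotation": [0, 0, 0]}])

```text
time_s: 1.95
ee_pos: [484.6, -249.9, -0.0]
ee_rot: [-179.8, -0.0, 70.5]
wrist_force: [0.0, -0.6, 0.6]
grip_width: 85.4
gripper_force: 0.0
```

Request:
drive_tool(moves=[{"linear": [0, 0, 0], "rotation": [0, 0, 0]}, {"linear": [0, 0, 0], "rotation": [0, 0, 0]}, {"linear": [0, 0, 0], "rotation": [0, 0, 0]}, {"linear": [0, 0, 0], "rotation": [0, 0, 0]}, {"linear": [0, 0, 0], "rotation": [0, 0, 0]}], claw=1, newtons=110)

```text
time_s: 2.58
ee_pos: [487.8, -250.2, 4.0]
ee_rot: [179.9, 0.0, 70.6]
wrist_force: [-1.1, 0.3, 10.4]
grip_width: 18.1
gripper_force: 107.5
```

Request:
drive_tool(moves=[{"linear": [0, 0, 0.2], "rotation": [0, 0, 0]}, {"linear": [0, 0, 0.2], "rotation": [0, 0, 0]}, {"linear": [0, 0.1, 0.16], "rotation": [0, 0, 0.2]}, {"linear": [-0.2, 0.4, 0], "rotation": [0, 0, 0.2]}, {"linear": [-0.2, 0.4, 0], "rotation": [0, 0, 0]}])

```text
time_s: 3.2
ee_pos: [446.4, -158.9, 58.9]
ee_rot: [179.9, 0.0, 82.7]
wrist_force: [0.4, 0.3, -2.9]
grip_width: 17.7
gripper_force: 108.1
```

Request:
drive_tool(moves=[{"linear": [0, 0.4, 0], "rotation": [0, 0, 0]}, {"linear": [0, 0.3, 0], "rotation": [0, 0, 0]}, {"linear": [0, 0, 0], "rotation": [0, 0, 0]}, {"linear": [0, 0, 0], "rotation": [0, 0, 0]}])

```text
time_s: 3.7
ee_pos: [447.1, -89.8, 58.6]
ee_rot: [180.0, 0.0, 82.7]
wrist_force: [0.1, 0.2, -3.1]
grip_width: 17.9
gripper_force: 108.1
```

Run:
```python
from h import *
s=robot.get_state();print(s["ee_pos"],s["ee_rot"],s["joint_positions"],s["wrist_force"],s["ft_torque"])
w=robot.get_image("wrist")[:,:,::-1];a=robot.get_image("scene")[:,:,::-1];b=robot.get_image("side")[:,:,::-1]
cv2.imwrite("pics/w2.png",w);cv2.imwrite("pics/s2.png",a);cv2.imwrite("pics/d2.png",b)
x=np.hstack([cv2.resize(a[120:270,220:370],(400,400),interpolation=2),cv2.resize(b[180:300,270:390],(400,400),interpolation=2)])
cv2.imwrite("pics/m2.png",x)
```

```text
[447.1 -89.8  58.6] [180.    0.   82.7] [-11.5  20.3 121.6  -0.   38.   -4.2] [ 0.1  0.2 -3.1] [-0.1 -0.  -0. ]
```

View pics/w2.png

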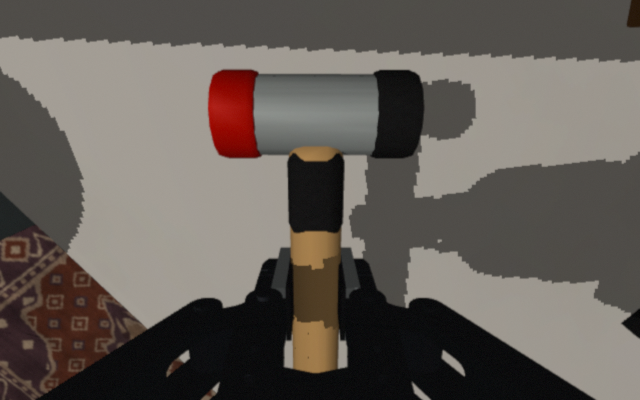

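View pics/m2.png

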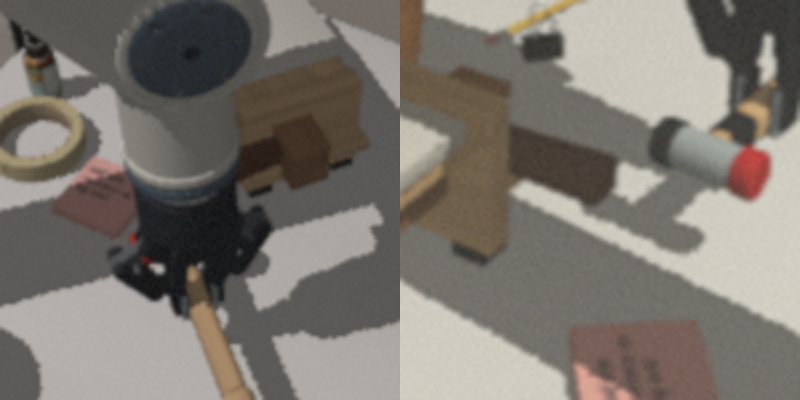

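The wrist view shows the head level and square at (316,114), about 68 mm ahead of the TCP and 12 mm above it, so its axis is near z=70. The side crop shows the black face beyond and short of the key butt. I shift across in front of the butt, staying back.

Request:
drive_tool(moves=[{"linear": [-0.1, 0.1, 0], "rotation": [0, 0, 0]}, {"linear": [0, 0.25, 0], "rotation": [0, 0, 0]}, {"linear": [0, 0.2, 0], "rotation": [0, 0, 0]}, {"linear": [0, 0, 0], "rotation": [0, 0, 0]}])

```text
time_s: 4.35
ee_pos: [435.8, -33.8, 58.2]
ee_rot: [-179.9, -0.0, 82.7]
wrist_force: [-0.2, -1.0, -2.7]
grip_width: 18.4
gripper_force: 108.1
```

Run:
```python
from h import *
s=robot.get_state();print(s["ee_pos"],s["ee_rot"],s["wrist_force"],s["ft_torque"])
w=robot.get_image("wrist")[:,:,::-1];b=robot.get_image("side")[:,:,::-1]
cv2.imwrite("pics/w3.png",w);cv2.imwrite("pics/d3.png",b)
x=np.hstack([cv2.resize(w,(480,300),interpolation=3),cv2.resize(b[190:290,280:380],(300,300),interpolation=2)])
cv2.imwrite("pics/m3.png",x)
```

```text
[435.8 -33.8  58.2] [-179.9   -0.    82.7] [-0.2 -1.  -2.7] [-0.  0. -0.]
```

View pics/m3.png

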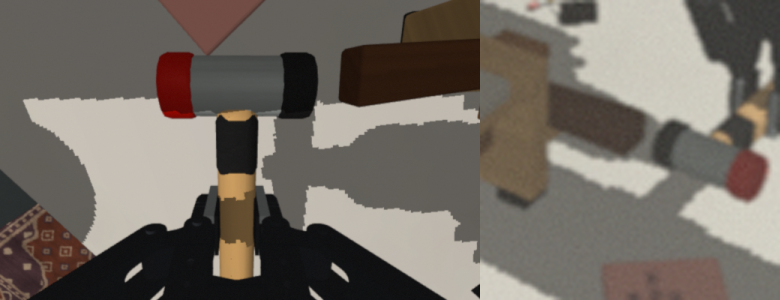

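The wrist view shows the key butt right of the black face, level with it, with a gap of about 25 mm. The key's straight edge is tilted a few degrees to the hammer axis, so I measure it.

Run:
```python
from h import *
p=([435.8,-33.8,58.2],[-180,0,82.7])
w=cv2.imread("pics/w3.png");h=cv2.cvtColor(w,cv2.COLOR_BGR2HSV)
print(h[110,460:640:30],w[90,540],h[40,600])
m=cv2.inRange(h,(0,90,15),(20,255,90));m[:,:435]=0
n,l,st,ce=cv2.connectedComponentsWithStats(m);i=1+st[1:,4].argmax();print(st[i])
M=(l==i)
top=[];bot=[]
for u in range(450,640,10):
    v=np.where(M[:,u])[0];top.append((u,v.min()));bot.append((u,v.max()))
print(top,bot)
T=np.array([onz("wrist",u,v,82,p) for u,v in top[1:8]]);f=np.polyfit(T[:,0],T[:,1],1);print("inner top",T[0],T[-1],np.degrees(np.arctan(f[0])))
T=np.array([onz("wrist",u,v,82,p) for u,v in top[8:]]);f=np.polyfit(T[:,0],T[:,1],1);print(T[0],T[-1],np.degrees(np.arctan(f[0])))
B=np.array([onz("wrist",u,v,58,p) for u,v in bot[5:]]);f=np.polyfit(B[:,0],B[:,1],1);print("outer bottom",B[0],B[-1],np.degrees(np.arctan(f[0])))
print("left",[(v,np.where(M[v])[0].min()) for v in range(66,138,6)])
```

```text
[[ 13 185  33]
 [ 13 176  42]
 [ 11 174  44]
 [ 12 184  43]
 [ 10 176  42]
 [ 11 172  43]] [13 25 46] [ 17 133  71]
[  452     0   188   142 18626]Traceback (most recent call last):
  File "<stdin>", line 10, in <module>
    return umr_minimum(a, axis, None, out, keepdims, initial, where)
ValueError: zero-size array to reduction operation minimum which has no identity
```

Run:
```python
from h import *
p=([435.8,-33.8,58.2],[-180,0,82.7])
w=cv2.imread("pics/w3.png");h=cv2.cvtColor(w,cv2.COLOR_BGR2HSV)
m=cv2.inRange(h,(0,150,15),(20,255,62));m[:,:435]=0
n,l,st,ce=cv2.connectedComponentsWithStats(m);i=1+st[1:,4].argmax();print(st[i])
M=(l==i)
top=[];bot=[]
for u in range(460,640,10):
    v=np.where(M[:,u])[0];top.append((u,v.min()));bot.append((u,v.max()))
print([t[1] for t in top],[t[1] for t in bot])
def ang(L,z):
    T=np.array([onz("wrist",u,v,z,p) for u,v in L]);f=np.polyfit(T[:,0],T[:,1],1);print(T[0],T[-1],np.degrees(np.arctan(f[0])))
ang(top[1:8],82);ang(top[8:],82);ang(bot[4:],58)
print("left",[(v,np.where(M[v])[0].min()) for v in range(60,144,6) if M[v].any()])
```

```text
[  453    51   187    90 13501]
[np.int64(67), np.int64(65), np.int64(62), np.int64(61), np.int64(60), np.int64(59), np.int64(59), np.int64(59), np.int64(58), np.int64(57), np.int64(56), np.int64(56), np.int64(55), np.int64(54), np.int64(54), np.int64(53), np.int64(53), np.int64(51)] [np.int64(135), np.int64(138), np.int64(140), np.int64(139), np.int64(137), np.int64(135), np.int64(134), np.int64(133), np.int64(131), np.int64(129), np.int64(128), np.int64(127), np.int64(125), np.int64(124), np.int64(123), np.int64(121), np.int64(120), np.int64(119)]
[495.7  43.8  82. ] [514.8  43.2  82. ] -2.260377143849485
[517.9  43.1  82. ] [546.2  41.6  82. ] -3.5881957318136837
[518.3  15.1  58. ] [570.2  15.8  58. ] 0.765059011582437
left [(60, np.int64(494)), (66, np.int64(462)), (72, np.int64(456)), (78, np.int64(456)), (84, np.int64(455)), (90, np.int64(455)), (96, np.int64(455)), (102, np.int64(455)), (108, np.int64(454)), (114, np.int64(453)), (120, np.int64(453)), (126, np.int64(453)), (132, np.int64(454)), (138, np.int64(469))]
```

Key axis ≈ −5°, butt at x≈501, y≈31. I turn the hammer +2.3° and close to about 8 mm.

Request:
drive_tool(moves=[{"linear": [0.08, -0.007, 0], "rotation": [0, 0, 0.08]}, {"linear": [0.07, -0.006, 0], "rotation": [0, 0, 0]}, {"linear": [0, 0, 0], "rotation": [0, 0, 0]}])

```text
time_s: 4.82
ee_pos: [452.4, -36.5, 58.3]
ee_rot: [180.0, 0.0, 84.9]
wrist_force: [0.6, 0.1, -2.6]
grip_width: 17.9
gripper_force: 108.2
```

Request:
drive_tool(moves=[{"linear": [0.05, -0.004, 0], "rotation": [0, 0, 0]}, {"linear": [0.05, -0.004, 0], "rotation": [0, 0, 0]}])

```text
time_s: 5.08
ee_pos: [461.9, -36.9, 58.3]
ee_rot: [-180.0, 0.0, 85.0]
wrist_force: [0.2, -0.4, -3.1]
grip_width: 17.7
gripper_force: 108.1
```

Request:
drive_tool(moves=[{"linear": [0.05, -0.004, 0], "rotation": [0, 0, 0]}])

```text
time_s: 5.2
ee_pos: [467.1, -37.2, 58.3]
ee_rot: [-180.0, 0.0, 85.0]
wrist_force: [-0.7, -0.1, -3.7]
grip_width: 18.2
gripper_force: 108.1
```

Request:
drive_tool(moves=[{"linear": [0.04, -0.004, 0], "rotation": [0, 0, 0]}])

```text
time_s: 5.32
ee_pos: [471.2, -37.6, 58.3]
ee_rot: [180.0, -0.0, 85.0]
wrist_force: [0.1, 0.1, -2.9]
grip_width: 18.0
gripper_force: 108.1
```

```bash
cat >> h.py <<'E'
def gap(name):
    s=robot.get_state();w=robot.get_image("wrist")[:,:,::-1];cv2.imwrite(f"pics/{name}.png",w)
    h=cv2.cvtColor(w,cv2.COLOR_BGR2HSV);print(s["time_s"],s["ee_pos"],s["wrist_force"])
    for v in(95,105,113,125):print(v,[tuple(int(c) for c in h[v,u]) for u in range(404,480,4)])
E
python3 -c "
from h import *
gap('w4')"
```

```text
5.325 [471.2 -37.6  58.3] [ 0.1  0.1 -2.9]
95 [(60, 32, 16), (30, 18, 14), (150, 17, 15), (90, 17, 15), (30, 17, 15), (13, 159, 37), (11, 170, 45), (12, 174, 47), (10, 177, 46), (11, 174, 47), (12, 172, 46), (12, 174, 47), (11, 168, 47), (13, 168, 47), (10, 168, 47), (11, 168, 47), (11, 163, 47), (11, 181, 48), (12, 168, 47)]
105 [(15, 28, 18), (15, 39, 13), (150, 36, 14), (40, 55, 14), (40, 51, 15), (11, 141, 29), (11, 178, 43), (13, 187, 41), (12, 170, 42), (12, 194, 42), (13, 182, 42), (11, 172, 43), (12, 178, 43), (10, 162, 44), (10, 168, 44), (14, 193, 41), (11, 200, 42), (11, 187, 41), (11, 176, 42)]
113 [(90, 17, 15), (30, 20, 13), (30, 36, 14), (165, 32, 16), (0, 16, 16), (11, 158, 34), (13, 180, 44), (10, 172, 43), (10, 166, 43), (10, 162, 44), (11, 174, 41), (11, 172, 43), (11, 172, 43), (12, 166, 43), (11, 156, 44), (12, 174, 44), (9, 153, 45), (12, 166, 43), (13, 176, 42)]
125 [(120, 17, 15), (0, 45, 17), (0, 0, 16), (90, 20, 13), (150, 45, 17), (11, 159, 40), (13, 188, 42), (12, 162, 44), (10, 168, 44), (11, 178, 43), (11, 166, 43), (13, 184, 43), (10, 172, 43), (13, 184, 43), (13, 166, 43), (10, 172, 43), (12, 174, 44), (11, 172, 43), (10, 166, 43)]
```

Request:
drive_tool(moves=[{"linear": [0.04, -0.004, 0], "rotation": [0, 0, 0]}])

```text
time_s: 5.5
ee_pos: [474.6, -38.0, 58.2]
ee_rot: [-180.0, 0.0, 85.0]
wrist_force: [0.2, 0.7, -3.0]
grip_width: 18.1
gripper_force: 108.2
```

Request:
drive_tool(moves=[{"linear": [0.04, -0.004, 0], "rotation": [0, 0, 0]}])

```text
time_s: 5.62
ee_pos: [479.0, -38.4, 58.3]
ee_rot: [-180.0, -0.0, 85.0]
wrist_force: [-0.3, 0.3, -4.1]
grip_width: 18.3
gripper_force: 108.1
```

```bash
cat >> h.py <<'E'
def butt(name):
    s=robot.get_state();b=robot.get_image("side")[:,:,::-1];cv2.imwrite(f"pics/{name}.png",b);print(s["ee_pos"],s["wrist_force"])
    a=cv2.cvtColor(cv2.imread("pics/d3.png"),cv2.COLOR_BGR2HSV);c=cv2.cvtColor(b,cv2.COLOR_BGR2HSV)
    for h in(a,c):
        m=cv2.inRange(h,(0,70,15),(20,255,90));m[:,:303]=0;m[:,345:]=0;m[:205]=0;m[252:]=0
        n,l,st,ce=cv2.connectedComponentsWithStats(m);i=1+st[1:,4].argmax();print(st[i],ce[i])
E
python3 -c "
from h import *
butt('d5')"
```

```text
[479.  -38.4  58.3] [-0.3  0.3 -4.1]
[303 222   5   7  10] [305.  225.1]
[305 224   4  10  13] [306.2 228.4]
```

Run:
```python
from h import *
w=robot.get_image("wrist")[:,:,::-1];b=cv2.imread("pics/d5.png");a=cv2.imread("pics/d3.png")
cr=lambda x:cv2.resize(x[200:260,290:370],(400,300),interpolation=2)
x=np.vstack([np.hstack([cr(a),cr(b)]),cv2.resize(w[40:165,300:633],(800,300),interpolation=2)]);cv2.imwrite("pics/m5.png",x)
```

```text
(no output)
```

View pics/m5.png

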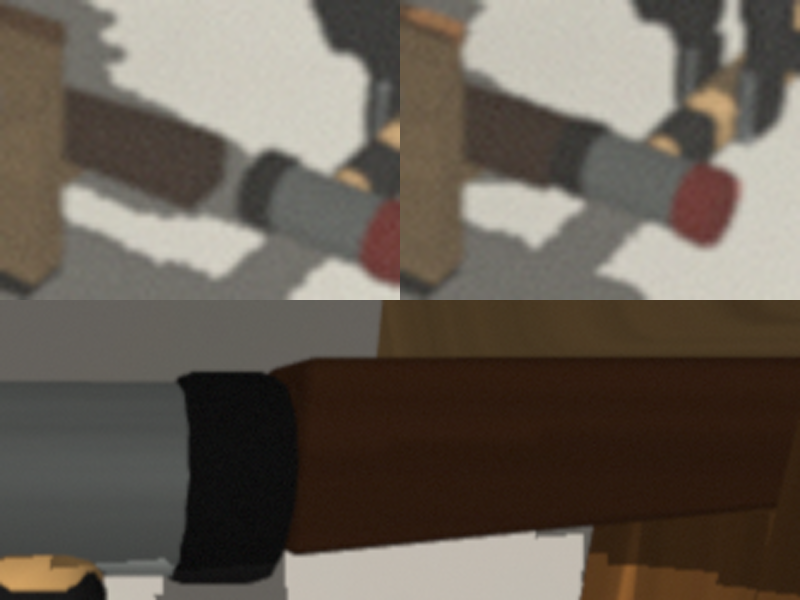

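The picture shows the black face level with the butt and slightly outward, about 3–4 mm short of it, with the key edge parallel to the hammer axis. I go on in small steps.

Request:
drive_tool(moves=[{"linear": [0.04, -0.0035, 0], "rotation": [0, 0, 0]}])

```text
time_s: 5.85
ee_pos: [482.5, -38.7, 58.2]
ee_rot: [-180.0, -0.0, 85.0]
wrist_force: [0.5, -0.0, -2.4]
grip_width: 17.7
gripper_force: 108.2
```

Request:
drive_tool(moves=[{"linear": [0.04, -0.0035, 0], "rotation": [0, 0, 0]}])

```text
time_s: 5.98
ee_pos: [487.0, -39.1, 58.3]
ee_rot: [-180.0, 0.0, 85.0]
wrist_force: [0.4, 0.9, -2.5]
grip_width: 17.9
gripper_force: 108.1
```

```bash
cat >> h.py <<'E'
def inner(name=None):
    s=robot.get_state();w=robot.get_image("wrist")[:,:,::-1] if name is None else cv2.imread(name)
    h=cv2.cvtColor(w,cv2.COLOR_BGR2HSV);print(s["ee_pos"],s["wrist_force"])
    m=cv2.inRange(h,(4,130,15),(18,255,75))
    for v in(65,66,67,68,69,70,72,80,100):
        x=np.where(m[v,400:])[0]+400;print(v,x[:3] if len(x) else None,end="; ")
    print()
E
python3 -c "
from h import *
inner()"
```

```text
[487.  -39.1  58.3] [ 0.4  0.9 -2.5]
65 [428 429 430]; 66 [426 427 428]; 67 [421 422 423]; 68 [418 419 420]; 69 [415 416 417]; 70 [413 414 415]; 72 [415 416 417]; 80 [421 422 423]; 100 [424 425 426];
```

Request:
drive_tool(moves=[{"linear": [0.04, -0.0035, 0], "rotation": [0, 0, 0]}])

```text
time_s: 6.15
ee_pos: [490.7, -39.4, 58.2]
ee_rot: [-180.0, 0.0, 85.0]
wrist_force: [-0.6, -0.3, -3.0]
grip_width: 17.9
gripper_force: 108.2
```

```bash
python3 -c "
from h import *
inner()"
```

```text
[490.7 -39.4  58.2] [-0.6 -0.3 -3. ]
65 [428 429 430]; 66 [424 425 426]; 67 [421 422 423]; 68 [417 418 419]; 69 [414 415 416]; 70 [413 414 415]; 72 [416 417 418]; 80 [421 422 423]; 100 [424 425 426];
```

Row pixels are unchanged relative to the hammer, so the face is on the butt and the key is moving with it. From here on I use proper taps: back 10 mm, then forward 15 mm at 40 mm/s.

Request:
drive_tool(moves=[{"linear": [-0.1, 0.009, 0], "rotation": [0, 0, 0]}, {"linear": [0.05, -0.0045, 0], "rotation": [0, 0, 0]}, {"linear": [0.05, -0.0045, 0], "rotation": [0, 0, 0]}, {"linear": [0.05, -0.0045, 0], "rotation": [0, 0, 0]}])

```text
time_s: 6.7
ee_pos: [495.3, -39.7, 58.1]
ee_rot: [-179.9, -0.0, 85.1]
wrist_force: [-5.2, 2.8, -0.5]
grip_width: 17.7
gripper_force: 108.6
```

```bash
python3 -c "
from h import *
inner()"
```

```text
[495.3 -39.7  58.1] [-5.2  2.8 -0.5]
65 [421 422 423]; 66 [418 419 420]; 67 [414 415 416]; 68 [413 414 415]; 69 [412 413 414]; 70 [411 412 413]; 72 [414 415 416]; 80 [420 421 422]; 100 [423 424 425];
```

Request:
drive_tool(moves=[{"linear": [-0.1, 0.009, 0], "rotation": [0, 0, 0]}, {"linear": [0.05, -0.0045, 0], "rotation": [0, 0, 0]}, {"linear": [0.05, -0.0045, 0], "rotation": [0, 0, 0]}, {"linear": [0.05, -0.0045, 0], "rotation": [0, 0, 0]}])

```text
time_s: 7.25
ee_pos: [499.1, -40.3, 57.9]
ee_rot: [-179.8, 0.0, 85.1]
wrist_force: [-11.3, 1.9, 2.5]
grip_width: 17.8
gripper_force: 109.1
```

```bash
python3 -c "
from h import *
inner()"
```

```text
[499.1 -40.3  57.9] [-11.3   1.9   2.5]
65 [415 416 417]; 66 [412 413 414]; 67 [411 412 413]; 68 [410 411 412]; 69 [411 412 413]; 70 [412 413 414]; 72 [415 416 417]; 80 [419 420 421]; 100 [422 423 424];
```

The key is moving and the panel is being drawn: the key shifts +y in the view, and the force is up to 11 N. The arm gives about 7 N/mm, so I keep the overtravel small from here.

Request:
drive_tool(moves=[{"linear": [-0.1, 0.009, 0], "rotation": [0, 0, 0]}, {"linear": [0.035, -0.003, 0], "rotation": [0, 0, 0]}, {"linear": [0.035, -0.003, 0], "rotation": [0, 0, 0]}, {"linear": [0.04, -0.004, 0], "rotation": [0, 0, 0]}])

```text
time_s: 7.8
ee_pos: [500.5, -40.4, 58.0]
ee_rot: [-179.8, 0.0, 85.1]
wrist_force: [-9.1, 0.5, 1.6]
grip_width: 17.8
gripper_force: 108.9
```

Request:
drive_tool(moves=[{"linear": [-0.1, 0.009, 0], "rotation": [0, 0, 0]}, {"linear": [0.04, -0.0035, 0], "rotation": [0, 0, 0]}, {"linear": [0.04, -0.0035, 0], "rotation": [0, 0, 0]}, {"linear": [0.04, -0.0035, 0], "rotation": [0, 0, 0]}])

```text
time_s: 8.3
ee_pos: [502.4, -40.5, 58.0]
ee_rot: [-179.8, 0.0, 85.1]
wrist_force: [-9.1, 1.8, 1.6]
grip_width: 17.8
gripper_force: 108.9
```

Request:
drive_tool(moves=[{"linear": [-0.1, 0.009, 0], "rotation": [0, 0, 0]}, {"linear": [0.04, -0.0035, 0], "rotation": [0, 0, 0]}, {"linear": [0.04, -0.0035, 0], "rotation": [0, 0, 0]}, {"linear": [0.04, -0.0035, 0], "rotation": [0, 0, 0]}])

```text
time_s: 8.8
ee_pos: [504.4, -40.7, 58.0]
ee_rot: [-179.8, 0.0, 85.1]
wrist_force: [-10.1, 0.1, 1.6]
grip_width: 17.8
gripper_force: 109.0
```

Request:
drive_tool(moves=[{"linear": [-0.1, 0.009, 0], "rotation": [0, 0, 0]}, {"linear": [0.042, -0.0037, 0], "rotation": [0, 0, 0]}, {"linear": [0.042, -0.0037, 0], "rotation": [0, 0, 0]}, {"linear": [0.04, -0.0035, 0], "rotation": [0, 0, 0]}])

```text
time_s: 9.3
ee_pos: [506.7, -40.8, 57.9]
ee_rot: [-179.8, 0.0, 85.1]
wrist_force: [-10.1, 1.4, 2.2]
grip_width: 18.0
gripper_force: 109.0
```

Request:
drive_tool(moves=[{"linear": [-0.1, 0.009, 0], "rotation": [0, 0, 0]}, {"linear": [0.042, -0.0037, 0], "rotation": [0, 0, 0]}, {"linear": [0.042, -0.0037, 0], "rotation": [0, 0, 0]}, {"linear": [0.04, -0.0035, 0], "rotation": [0, 0, 0]}])

```text
time_s: 9.8
ee_pos: [509.0, -41.0, 57.9]
ee_rot: [-179.8, 0.0, 85.1]
wrist_force: [-9.2, 1.7, 1.9]
grip_width: 17.9
gripper_force: 109.0
```

By the views, the key has moved about 50 mm already, since its first stretch was loose, so the butt is near the panel front. I raise the head 4 mm and shift it 2 mm outward, so that it passes clear of rail and panel, and keep tapping.

Request:
drive_tool(moves=[{"linear": [-0.1, 0.009, 0], "rotation": [0, 0, 0]}, {"linear": [0, -0.02, 0.04], "rotation": [0, 0, 0]}, {"linear": [0.04, -0.0035, 0], "rotation": [0, 0, 0]}, {"linear": [0.04, -0.0035, 0], "rotation": [0, 0, 0]}, {"linear": [0.04, -0.0035, 0], "rotation": [0, 0, 0]}])

```text
time_s: 10.42
ee_pos: [509.8, -43.3, 61.7]
ee_rot: [-179.6, 0.0, 85.1]
wrist_force: [-15.6, -1.3, 4.5]
grip_width: 17.8
gripper_force: 109.6
```

Request:
drive_tool(moves=[{"linear": [-0.1, 0.009, 0], "rotation": [0, 0, 0]}, {"linear": [0.03, -0.0026, 0], "rotation": [0, 0, 0]}, {"linear": [0.034, -0.003, 0], "rotation": [0, 0, 0]}, {"linear": [0.04, -0.0035, 0], "rotation": [0, 0, 0]}])

```text
time_s: 10.92
ee_pos: [510.0, -43.3, 61.6]
ee_rot: [-179.6, 0.0, 85.1]
wrist_force: [-16.3, -2.5, 5.6]
grip_width: 17.8
gripper_force: 109.9
```

Request:
drive_tool(moves=[{"linear": [-0.1, 0.009, 0], "rotation": [0, 0, 0]}, {"linear": [0.03, -0.0026, 0], "rotation": [0, 0, 0]}, {"linear": [0.032, -0.003, 0], "rotation": [0, 0, 0]}, {"linear": [0.04, -0.0035, 0], "rotation": [0, 0, 0]}])

```text
time_s: 11.42
ee_pos: [510.1, -43.3, 61.6]
ee_rot: [-179.6, 0.0, 85.1]
wrist_force: [-18.4, -1.7, 5.5]
grip_width: 18.1
gripper_force: 110.1
```

Request:
drive_tool(moves=[{"linear": [-0.1, 0.009, 0], "rotation": [0, 0, 0]}, {"linear": [-0.15, 0.01, 0], "rotation": [0, 0, 0]}, {"linear": [0, 0, 0], "rotation": [0, 0, 0]}])

```text
time_s: 11.8
ee_pos: [487.0, -41.3, 62.3]
ee_rot: [-180.0, -0.0, 85.0]
wrist_force: [0.9, -0.1, -3.1]
grip_width: 17.8
gripper_force: 108.5
```

Run:
```python
from h import *
s=robot.get_state();p=(s["ee_pos"],s["ee_rot"]);print(p)
w=robot.get_image("wrist")[:,:,::-1];cv2.imwrite("pics/w7.png",w);h=cv2.cvtColor(w,cv2.COLOR_BGR2HSV)
b=robot.get_image("side")[:,:,::-1];cv2.imwrite("pics/d7.png",b)
for v in(50,58,66,74,82,90,100,110,120,130,140):print(v,[tuple(int(c) for c in h[v,u]) for u in range(420,560,10)])
```

```text
(array([487. , -41.3,  62.3]), array([-180.,   -0.,   85.]))
50 [(18, 27, 96), (15, 21, 97), (18, 36, 91), (17, 131, 74), (17, 133, 67), (18, 133, 69), (18, 135, 70), (17, 138, 63), (15, 146, 54), (15, 161, 49), (14, 158, 50), (16, 170, 45), (13, 161, 46), (12, 168, 44)]
58 [(19, 21, 97), (20, 24, 96), (16, 63, 85), (17, 133, 75), (17, 133, 69), (9, 162, 33), (12, 178, 33), (11, 204, 35), (14, 184, 43), (13, 185, 44), (13, 184, 43), (12, 176, 45), (11, 185, 44), (12, 183, 46)]
66 [(18, 26, 97), (19, 21, 96), (18, 28, 90), (16, 132, 62), (16, 134, 59), (14, 211, 29), (10, 188, 34), (11, 161, 38), (12, 166, 43), (11, 184, 43), (12, 178, 43), (12, 174, 44), (10, 166, 43), (12, 182, 42)]
74 [(23, 21, 95), (23, 24, 97), (23, 21, 96), (26, 21, 95), (20, 28, 82), (11, 170, 33), (12, 193, 33), (9, 158, 42), (13, 191, 44), (13, 180, 44), (10, 161, 46), (10, 174, 44), (11, 172, 46), (12, 180, 44)]
82 [(15, 18, 28), (23, 21, 96), (23, 21, 96), (19, 21, 95), (9, 87, 47), (13, 167, 32), (13, 204, 30), (12, 178, 43), (10, 181, 45), (9, 166, 46), (12, 183, 46), (13, 181, 45), (11, 183, 46), (11, 17
[... 565 characters left out ...]
, 188, 42), (10, 154, 43), (12, 170, 42), (11, 166, 43), (11, 164, 42)]
120 [(0, 18, 14), (19, 21, 97), (23, 21, 95), (19, 21, 96), (11, 167, 32), (12, 196, 30), (15, 214, 31), (11, 180, 41), (13, 170, 42), (12, 178, 43), (10, 172, 43), (12, 187, 41), (12, 164, 42), (10, 182, 42)]
130 [(60, 12, 21), (19, 21, 95), (20, 24, 97), (17, 24, 97), (17, 24, 96), (18, 28, 91), (10, 153, 35), (14, 124, 39), (14, 40, 70), (19, 22, 94), (20, 24, 96), (15, 165, 48), (14, 171, 58), (15, 165, 48)]
140 [(19, 22, 94), (18, 21, 186), (18, 23, 144), (17, 24, 96), (19, 22, 188), (18, 23, 188), (18, 23, 189), (19, 23, 188), (17, 22, 187), (18, 23, 188), (18, 23, 188), (14, 172, 49), (15, 174, 63), (14, 165, 48)]
```

The key still stands out about 8 mm clear of the panel front (butt at x≈552, panel at ≈560). The last taps moved it 0.8, 0.2 and 0.1 mm at 16–18 N, so it is tight. Now I lay the hammer back down.

Request:
drive_tool(moves=[{"linear": [-0.2, 0, 0], "rotation": [0, 0, 0]}, {"linear": [0, -0.4, 0], "rotation": [0, 0, 0]}, {"linear": [0.05, -0.5, 0], "rotation": [0, 0, -0.2]}, {"linear": [0.1, -0.5, 0], "rotation": [0, 0, -0.23]}, {"linear": [0.1, -0.5, 0], "rotation": [0, 0, 0]}])

```text
time_s: 12.52
ee_pos: [494.2, -233.4, 62.6]
ee_rot: [179.9, 0.0, 72.0]
wrist_force: [1.0, -0.0, -3.8]
grip_width: 17.7
gripper_force: 108.5
```

Request:
drive_tool(moves=[{"linear": [0, 0, -0.25], "rotation": [0, 0, 0]}, {"linear": [0, 0, -0.2], "rotation": [0, 0, 0]}, {"linear": [0, 0, -0.06], "rotation": [0, 0, 0]}, {"linear": [0, 0, 0], "rotation": [0, 0, 0]}])

```text
time_s: 13.02
ee_pos: [493.5, -231.4, 11.3]
ee_rot: [-180.0, -0.0, 72.1]
wrist_force: [-0.5, 0.2, -2.5]
grip_width: 18.2
gripper_force: 108.6
```

Request:
drive_tool(moves=[{"linear": [0, 0, -0.03], "rotation": [0, 0, 0]}, {"linear": [0, 0, -0.02], "rotation": [0, 0, 0]}, {"linear": [0, 0, 0], "rotation": [0, 0, 0]}])

```text
time_s: 13.4
ee_pos: [493.3, -231.3, 6.5]
ee_rot: [180.0, 0.0, 72.1]
wrist_force: [-0.2, 0.1, -3.8]
grip_width: 18.1
gripper_force: 108.6
```

Request:
drive_tool(moves=[{"linear": [0, 0, -0.01], "rotation": [0, 0, 0]}, {"linear": [0, 0, 0], "rotation": [0, 0, 0]}])

```text
time_s: 13.65
ee_pos: [493.2, -231.4, 5.3]
ee_rot: [180.0, 0.0, 72.1]
wrist_force: [-0.1, 0.2, -2.9]
grip_width: 17.9
gripper_force: 108.6
```

Request:
drive_tool(moves=[{"linear": [0, 0, -0.01], "rotation": [0, 0, 0]}, {"linear": [0, 0, 0], "rotation": [0, 0, 0]}])

```text
time_s: 13.9
ee_pos: [493.2, -231.4, 4.2]
ee_rot: [180.0, -0.0, 72.1]
wrist_force: [-0.7, -0.1, -3.1]
grip_width: 18.0
gripper_force: 108.6
```

Request:
drive_tool(moves=[{"linear": [0, 0, -0.007], "rotation": [0, 0, 0]}, {"linear": [0, 0, 0], "rotation": [0, 0, 0]}])

```text
time_s: 14.15
ee_pos: [493.3, -231.4, 4.1]
ee_rot: [180.0, -0.0, 72.1]
wrist_force: [-1.2, 0.9, 5.0]
grip_width: 17.8
gripper_force: 110.0
```

Request:
drive_tool(moves=[{"linear": [0, 0, 0], "rotation": [0, 0, 0]}, {"linear": [0, 0, 0], "rotation": [0, 0, 0]}, {"linear": [0, 0, 0], "rotation": [0, 0, 0]}, {"linear": [0, 0, 0], "rotation": [0, 0, 0]}], claw=0.3)

```text
time_s: 14.65
ee_pos: [493.2, -231.4, 3.6]
ee_rot: [180.0, 0.0, 72.1]
wrist_force: [0.5, 0.0, 0.2]
grip_width: 59.7
gripper_force: 0.0
```

Request:
drive_tool(moves=[{"linear": [0, 0, 0.2], "rotation": [0, 0, 0]}, {"linear": [0, 0, 0.5], "rotation": [0, 0, 0]}, {"linear": [0, 0, 0.5], "rotation": [0, 0, 0]}, {"linear": [0, 0, 0.5], "rotation": [0, 0, 0]}, {"linear": [0, 0, 0], "rotation": [0, 0, 0]}])

```text
time_s: 15.28
ee_pos: [495.6, -232.5, 177.6]
ee_rot: [179.6, 0.1, 72.1]
wrist_force: [0.4, 0.2, -0.3]
grip_width: 59.4
gripper_force: 0.0
```

Run:
```python
from h import *
s=robot.get_state();p=(s["ee_pos"],s["ee_rot"])
w=robot.get_image("wrist")[:,:,::-1];a=robot.get_image("scene")[:,:,::-1]
cv2.imwrite("pics/w8.png",w);cv2.imwrite("pics/s8.png",a)
h=cv2.cvtColor(w,cv2.COLOR_BGR2HSV)
m=cv2.inRange(h,(0,150,60),(8,255,255))|cv2.inRange(h,(172,150,60),(180,255,255));m[:,:250]=0;m[200:]=0
n,l,st,ce=cv2.connectedComponentsWithStats(m);i=1+st[1:,4].argmax();print("red",st[i],onz("wrist",*ce[i],16,p))
m=cv2.inRange(h,(8,70,90),(25,200,255));m[:,:280]=0;m[:,400:]=0;n,l,st,ce=cv2.connectedComponentsWithStats(m);i=1+st[1:,4].argmax();print("handle",st[i],ce[i])
# shelf before/after: panel top in scene
for n_ in("scene0","s8"):
    q=cv2.imread(f"pics/{n_}.png");h=cv2.cvtColor(q,cv2.COLOR_BGR2HSV)
    m=cv2.inRange(h,(8,70,120),(25,200,255));m[:140]=0;m[180:]=0;m[:,:295]=0;m[:,362:]=0
    n,l,st,ce=cv2.connectedComponentsWithStats(m);i=1+st[1:,4].argmax();print(st[i],ce[i])
```

```text
red [268  85  19  38 654] [ 486.4 -157.2   16. ]
handle [ 299  154   24  151 3050] [310.4 228.7]
[305 141  50  33 580] [328.  152.8]
[305 147  22  10  87] [316.8 151.5]
```

Request:
drive_tool(moves=[{"linear": [-0.33, -0.42, 0.2], "rotation": [0, 0, 0]}, {"linear": [-0.33, -0.42, 0], "rotation": [0, 0, 0]}, {"linear": [-0.33, -0.42, 0], "rotation": [0, 0, 0]}, {"linear": [-0.33, -0.42, 0], "rotation": [0, 0, 0]}, {"linear": [0, 0, 0], "rotation": [0, 0, 0]}])

```text
time_s: 16.0
ee_pos: [358.4, -400.9, 191.6]
ee_rot: [-179.8, -0.1, 71.9]
wrist_force: [-0.2, 1.1, 0.6]
grip_width: 59.6
gripper_force: 0.0
```

Run:
```python
from h import *
a=np.mean([robot.get_image("scene")[:,:,::-1].astype(float) for _ in range(4)],0).astype(np.uint8);b=robot.get_image("side")[:,:,::-1].copy()
cv2.imwrite("pics/s9.png",a);cv2.imwrite("pics/d9.png",b)
e=proj("scene",[600,40,116])-proj("scene",[600,38,116]);f=proj("side",[600,40,116])-proj("side",[600,38,116]);print("px for +2mm y",e,f)
def track(old,new,pts):
    o=cv2.cvtColor(cv2.imread(old),6);n=cv2.cvtColor(new,6)
    P=np.float32(pts).reshape(-1,1,2)
    q,s,er=cv2.calcOpticalFlowPyrLK(o,n,P,None,winSize=(11,11),maxLevel=1);print(np.hstack([(q-P).reshape(-1,2),s,er]))
track("pics/scene0.png",a,[(310,163),(354,152),(344,143),(282,106),(276,98)])
track("pics/side0.png",b,[(303,212),(255,196),(301,250),(215,255),(157,258)])
```

```text
px for +2mm y [-0.4 -0.5] [-0.5  0.4]
[[48.8 95.8  1.  22.9]
 [24.9 67.7  1.  24.2]
 [36.1 17.4  1.  19.6]
 [-3.9 43.3  1.  22.8]
 [-4.  46.6  1.  14.7]]
[[-0.6  0.4  1.   5.7]
 [-0.1  0.3  1.   4.2]
 [98.8 46.5  1.  21.8]
 [-4.9 -2.4  1.   1.4]
 [-0.2 -0.   1.   2.1]]
```

The panel corner in the side view has moved (−0.6, +0.4) px, which is about 2 mm toward the shelf. The fixed left panel has not moved. Handing in.

```bash
python3 -c "
from bench import robot
print(robot.hand_in())"
```

```text
the job is handed in; nothing more can be done
None
```

I tapped the key in until it sat tight: the last two taps moved it about 0.2 and 0.1 mm at 16–18 N. The side view shows the panel drawn in about 2 mm. The hammer is lying flat on the desk, about 20 mm from where it started, and the job is handed in at about 16 s; the key's loose first 25 mm or so was pushed in one continuous approach, before the taps began.

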